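# Clamp the rail in the doweling jig

## Robot

A 6-joint arm with a two-finger parallel gripper is mounted at the origin on a cart in front of the work surface, level with it; the furniture and walls round the work are solid. World frame = base frame: x ahead of the robot, y to its left, z up, the work surface at z = 0. Lengths are in m, angles in degrees, forces in N, time in s.
With the tool pointing down it reaches from about 0.25 to 0.725 m from the base axis. Payload 9.7 kg.
Tool frame: the origin (TCP) lies midway between the tips of the shut fingers; the grasp point (between the pads) lies 19 mm behind it; z points along the fingers, y is the line along which they close (so a half turn about z gives the same grasp; the last joint's range is limited). The gripper opens to 85 mm and grips with 20 to 120 N. Pads are 22 mm wide; open, the fingers measure 114 mm over their backs; the gripper's body (76 mm by 85 mm) begins 54 mm behind the grasp point. The pads swing forward as they close: fully open they stand 13 mm farther back than shut.
Start: joints at [67.895, 4.979, 10.078, 95.1, 0, 90], TCP at [0.207, 0.51, 0.231] pointing down, gripper open.
Joint ranges: [-179.16, 179.16], [-48.56, 103.87], [-65.8, 70.77], [-126.05, 130.52], [-82.76, 87.17], [-180, 180]. Speed limits (degrees/s): [127.2, 127.2, 147.25, 180, 180, 180].

## Interface

Orientations are given as [roll, pitch, yaw] about the fixed x, y, z axes, in that order (R = Rz(yaw) Ry(pitch) Rx(roll)).
In Python, from workcell import bot gives the robot as it stands.
- The arm moves only by the shell command python3 -m crank 'ROWS' [FORCE]. ROWS is JSON, a list of rows, each an object with "gripper": the finger opening in mm, from 0 to 85.4; "travel": the shift along the tool's x, y, z in mm, a list of three; "twist": the turn, a rotation vector about the tool's x, y, z in rad, a list of three. In form: [{"gripper": gripper, "travel": [tx, ty, tz], "twist": [rx, ry, rz]}, ...]. A call has 1 to 12 rows; each row shifts and turns the commanded pose from where the row before left it, along the tool's axes as they then stand; what a row does not reach is not made up. A row lasts 1/8 s, in which the tool goes at most 62.5 mm and 10.7 degrees, less where a joint would pass 70% of its speed; a pose out of reach is approached as far as the arm can. A call is refused whole if a number of a shift passes 62.5 or a number of a turn 0.188, either way. A call with a gripper value outside its range is refused whole. The fingers move at their own pace and stop on an object; FORCE is the grip in N (left out, the last holds). Time passes only in rows, so rows that do not move let the fingers close. It gives the time, the measured TCP pose, the force, the opening and the grip force at its end, in the units of the state.
- bot.get_obs(): the state, without advancing time (a new reading comes with each control period).
- bot.camera(name): name is "side" or "top" or "wrist"; returns the picture (420x560x3 uint8, red, green, blue); there is no depth.
- bot.calibration(name): a dict with "vfov" (degrees; the focal length in pixels is half the picture's height over the tangent of half this angle, whatever the lens; pixels are square), "cx", "cy" (the principal point, pixels), "camera_from_world" (4x4, takes a point from world to camera coordinates). Camera axes: x right, y down, z forward; pixel columns grow to the right and rows downward; lengths in m; the calibration is good to about 2 mm. A picture is of the moment at which its call begins: read the wrist's pose just before it. calibration takes no time and is no camera call; for the wrist camera it gives the pose at the moment of the call.
- bot.job_done(): hands the job in; it is judged then, once.
The state is a dict: "time": time; "q": joint angles; "qd": joint speeds; "joint_efforts": joint torques, N m; "ee_pos": TCP position; "tcp_rot": TCP orientation; "wrist_force": force on the tool from outside, world axes, zero at the start; "torque": the same for the moment, N m; "opening": finger opening in m; "grasp_force": force on a finger pad.
Only numpy, scipy, OpenCV 4.12 (cv2) and the standard library are available. Lean on these libraries where they do the work, as an engineer would, in place of code of your own. Each camera call takes 0.05 s, during which the arm holds its last target. There are 200 camera calls.

## Task

Get the rail ready for drilling: with a fingertip, slide the grooved wooden rail along the jig, under the drill plate, until its end is fully home against the end stop. Then push the cam lever round with one finger, anticlockwise seen from above, until the cam grips the rail tight and square against the fence, and leave it clamped. Do not pick anything up, and leave the other things on the bench alone.

Things in the scene. Friction and masses are not known exactly. Their poses are not given: they have to be found in the camera images.
- drill_jig: Doweling jig, fixed to the bench: grey board 15 mm thick with a wooden fence on its right and an end stop at its far end. Origin on the bench, x along the fence to the end stop, y left, z up. Board x -100 to 105, y -71 to 65 mm. Fence face towards the rail: plane y = -40 mm, x -75 to 75 mm, 22 mm high over the board. End stop face: plane x = 75 mm.
- stop_corner (a point): The inner corner of the jig at board level, where the fence face and the end stop face meet; axes as those of drill_jig (at x 75, y -40, z 15 mm in its frame).
- drill_plate (a point): Centre of the top of the steel drill plate (62 x 40 mm, 6 mm thick, two bushings 6 mm high on it), which juts 35 mm out from the end stop over the channel: x 40 to 102, y -40 to 0 mm in the frame of drill_jig. Its underside is 23.5 mm over the board, the bushings' tops 35.5 mm.
- cam_pivot (a point): The upright pivot axis of the cam lever at board level (x 30, y 27, z 15 mm in the frame of drill_jig); axes as those of drill_jig. The cam is a round aluminium disc fixed to the lever, 44 mm across, its centre 9 mm off the pivot, 2 to 20 mm over the board; a bolt head on it ends 27 mm over the board.
- rail: Loose beech rail, 110 x 40 x 20 mm, about 70 g, groove along its top, lying flat on the jig's board between fence and cam. Origin at the centre of its underside, x along it to the end stop, z up. Starts 20 to 48 mm short of the end stop, 1 to 8 mm off the fence, a little askew. Home against stop and fence its origin is 55 mm behind the stop face and 20 mm from the fence face.
- cam_lever (a joint): Lever angle, rad, grows anticlockwise from above; the lever points at 1.2 + this value in the frame of drill_jig (from x to y). Starts at 0 to 0.5, limit 2.0. Stiff pivot, about 0.25 N m (3 N at 85 mm): stays where left. With the rail on the fence the cam touches it at about 1.46 and is tight from about 1.50 on: push at 85 mm 8 to 12 N, rising on. Tightening draws the rail to the stop.
- lever_knob (a point): Centre of the black ball knob, 24 mm across, at the free end of the lever, 112 mm from the pivot axis and 28 mm over the bench. The lever is a round steel bar 10 mm thick from the cam to the knob, level, its middle 28 mm over the bench (13 mm over the board), bottom 23 mm over the bench.
- pencil: Carpenter's pencil, 132 mm long, 8 mm high, lying behind and left of the jig, beside the radio; bystander.
- spanner_b: Open spanner, 120 mm long, 6 mm high, lying left of the jig near the bench's left edge; bystander.
- sanding_block: Brown sanding block 52 x 75 x 28 mm behind the vice; bystander.
- battery_aa: AA cell standing on end, 51 mm high, 14 mm thick, behind the vice and right of the jig's far end; bystander.

How it is judged (in metres and radians):
On the way, in this order (a step that is already met when the one before it is completed fails the run):
1. the rail is home against the end stop, the cam not yet gripping (x of rail in the frame of stop_corner above -0.0585 m and contact force between cam_lever and rail below 3 N), for 0.1 s.
2. the cam grips the rail (contact force between cam_lever and rail above 6 N), for 0.2 s.
At the end, for the whole second after the job is handed in: The rail's end is within 2 mm of the end stop, its side within 1.5 mm of the fence and square to it within 0.025 rad; the cam presses on the rail with more than 6 N by itself; rail and lever are at rest (x of rail in the frame of stop_corner above -0.057 m and y of rail in the frame of stop_corner below 0.0215 m and angle between the x axis of rail and the x axis of drill_jig, either way round below 0.025 rad and contact force between cam_lever and rail above 6 N and linear speed of rail below 0.005 m/s and velocity of joint cam_lever between -0.05 and 0.05 rad/s); the robot touches nothing.
It fails at once if the rail is lifted (more than 8 mm off the board) or tipped (z of rail in the frame of stop_corner above 0.008 m or angle between rail's own z axis and vertical above 0.2 rad).
It fails at once if one of the other things is shifted by more than 15 mm (distance of any of pencil, spanner_b, sanding_block, battery_aa from where it was at the start of the episode above 0.015 m).
It also fails if it takes over 48 s, if anything falls off the work surface, if the arm or the gripper's body presses on something with over 40 N, if the wrist force passes 120 N, or if a joint passes its speed limit or range.

## Working session

There is one attempt and no reset: what is moved stays moved. The work goes in short steps, Python scripts to look and compute and a shell command to move; the robot and the scene stay as the last step left them, time stands still between calls to the robot, and variables do not carry over. Pictures are saved under pics/ and viewed, at most 10 in all, crops included, and the job is handed in when it is done.

```bash
mkdir -p pics; ls; python3 - <<'E'
from workcell import bot
import cv2
o=bot.get_obs();print(o)
for n in ("top","side"):
    cv2.imwrite(f"pics/{n}0.png",bot.camera(n)[:,:,::-1]); c=bot.calibration(n);print(n,c)
E
```

```text
pics
{'time': 0.0, 'q': array([ 6.78967184e+01,  5.01175239e+00,  1.00353186e+01,  9.50997416e+01,
       -2.92087798e-04,  8.99977402e+01]), 'qd': array([-0.05084402, -0.01709572, -0.03711673,  0.06790524, -0.07012635,
       -0.05665403]), 'joint_efforts': array([-5.91660646e-04, -5.20397151e+01,  4.64793348e+01,  1.64804823e-02,
        5.53463997e-05, -3.18955102e-06]), 'ee_pos': array([0.20686931, 0.50937013, 0.23058455]), 'tcp_rot': array([-1.79923825e+02,  2.89083064e-04,  1.57898979e+02]), 'wrist_force': array([-0.04366443,  0.52448263,  0.62108997]), 'torque': array([-0.03038366,  0.03855299, -0.00821518]), 'grasp_force': 0.0, 'opening': 0.0855733200576323}
top {'vfov': 48.1227562519733, 'cx': 279.1719320287078, 'cy': 209.50065468307835, 'camera_from_world': array([[ 0.01459993, -0.99987599,  0.0059026 ,  0.11257631],
       [-0.99654595, -0.01503344, -0.08167105,  0.60184488],
       [ 0.08174965, -0.00468982, -0.99664186,  1.03498805],
       [ 0.        ,  0.        ,  0.        ,  1.        ]])}
side {'vfov': 45.820033105286754, 'cx': 290.76052081545663, 'cy': 208.4387829883303, 'camera_from_world': array([[-0.96780248, -0.2517047 ,  0.00176257,  0.60559514],
       [-0.15235779,  0.5802118 , -0.80008835,  0.08527881],
       [ 0.20036333, -0.77459603, -0.59987959,  0.88484314],
       [ 0.        ,  0.        ,  0.        ,  1.        ]])}
```

View pics/top0.png

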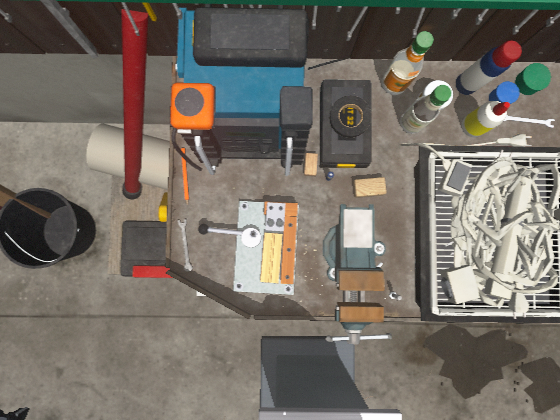

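View pics/side0.png

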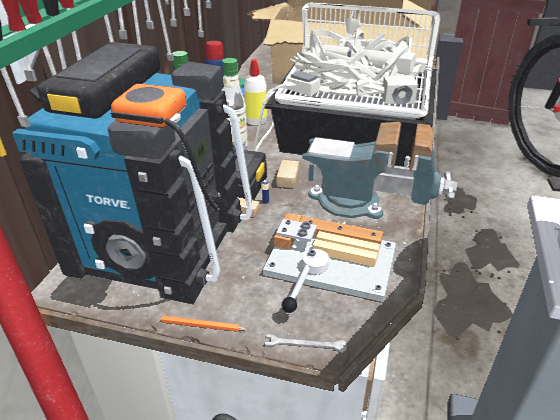

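The top view shows the jig around (265,247), the lever knob at (204,228), and the rail at about (271,258). The arm isn't in view. Next I'll enlarge the jig.

```bash
python3 - <<'E'
import cv2
a=cv2.imread("pics/top0.png")[192:302,190:310]; b=cv2.imread("pics/side0.png")[205:315,255:405]
cv2.imwrite("pics/tc.png",cv2.resize(a,None,fx=5,fy=5,interpolation=cv2.INTER_CUBIC))
cv2.imwrite("pics/sc.png",cv2.resize(b,None,fx=5,fy=5,interpolation=cv2.INTER_CUBIC))
E
```

```text
(no output)
```

View pics/tc.png

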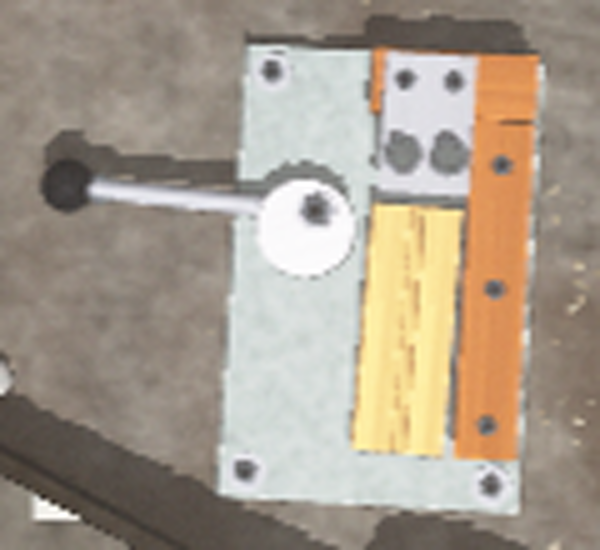

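View pics/sc.png

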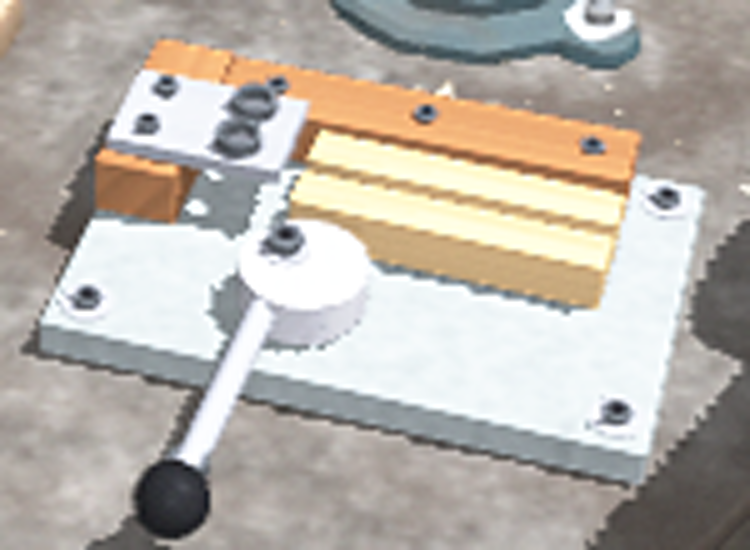

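Crop readings, top: board corners at (247,45), (540,55), (519,514) and (219,495), rail near end at (351,449)–(443,457), and knob at (67,186). Side: board corners at (42,327), (643,458) and (703,187), and knob at (172,498).

```bash
cat > h.py <<'E'
import numpy as np
from workcell import bot
from scipy.optimize import least_squares
def proj(c,P,h=420):
    f=h/2/np.tan(np.radians(c["vfov"]/2)); P=np.atleast_2d(P)
    q=P@c["camera_from_world"][:3,:3].T+c["camera_from_world"][:3,3]
    return q[:,:2]/q[:,2:]*f+[c["cx"],c["cy"]]
def ray(c,uv,z):
    f=210/np.tan(np.radians(c["vfov"]/2)); R=c["camera_from_world"][:3,:3];t=c["camera_from_world"][:3,3]
    o=-R.T@t; d=R.T@np.array([(uv[0]-c["cx"])/f,(uv[1]-c["cy"])/f,1]); return o+d*(z-o[2])/d[2]
def jig2w(j,p):
    p=np.atleast_2d(p).astype(float); c,s=np.cos(j[2]),np.sin(j[2])
    return np.c_[j[0]+c*p[:,0]-s*p[:,1], j[1]+s*p[:,0]+c*p[:,1], p[:,2]]
def w2jig(j,p):
    d=np.asarray(p)[:2]-j[:2]; c,s=np.cos(j[2]),np.sin(j[2]); return np.array([c*d[0]+s*d[1],-s*d[0]+c*d[1]])
E
python3 - <<'E'
from h import *
T=bot.calibration("top");S=bot.calibration("side")
tu=lambda p:(np.array(p)+.5)/5-.5+[190,192]
su=lambda p:(np.array(p)+.5)/5-.5+[255,205]
J=np.array([[.105,.065,.015],[.105,-.071,.015],[-.1,-.071,.015],[-.1,.065,.015]])
ot=tu([[247,45],[540,55],[519,514],[219,495]]); os=su([[42,327],[643,458],[703,187]])
for which in ("T","S","TS"):
    def r(j):
        W=jig2w(j,J);e=[]
        if "T" in which: e.append((proj(T,W)-ot).ravel())
        if "S" in which: e.append((proj(S,W[[0,3,2]])-os).ravel())
        return np.concatenate(e)
    s=least_squares(r,[.5,.13,0]); j=s.x; print(which,j.round(4),np.abs(s.fun).max().round(2))
np.save("jig.npy",j)
for n,p in dict(nl=(351,449),nr=(443,457),fl=(372,205),fr=(463,210)).items():
    print("rail T",n,w2jig(j,ray(T,tu(p),.035)).round(4))
for n,p in dict(nl=(612,240),nr=(632,195)).items(): print("rail S",n,w2jig(j,ray(S,su(p),.035)).round(4))
pv=np.array([.03,.027])
for k in (ray(T,tu((67,186)),.028),ray(S,su((172,498)),.028)):
    d=w2jig(j,k)-pv; print("knob",k,np.hypot(*d),np.arctan2(d[1],d[0])-1.2)
W=jig2w(j,[[.03,.027,.042],[-.045,-.02,.04]]);print(W)
E
```

```text
T [ 0.5138  0.1533 -0.0363] 0.59
S [ 0.5126  0.1529 -0.0407] 0.99
TS [ 0.5131  0.1532 -0.0374] 1.3
rail T nl [-0.0736  0.0059]
rail T nr [-0.075  -0.0347]
rail T fl [0.0341 0.0026]
rail T fr [ 0.034  -0.0379]
rail S nl [-0.0751 -0.0112]
rail S nr [-0.0782 -0.0363]
knob [0.55396727 0.29108685 0.028     ] 0.11247170516967538 0.3204362882382088
knob [0.55364066 0.28806637 0.028     ] 0.1094342342700349 0.3209895629818338
[[0.5441068  0.17904822 0.042     ]
 [0.46740083 0.13488721 0.04      ]]
```

The jig pose is about (0.513, 0.153, −0.037 rad). The rail is about 39 mm short and the lever is at 0.32. All of this fits the given sizes. I'll close the fingers and turn the tool to line up with the jig.

```bash
R='{"gripper":0,"travel":[0,0,0],"twist":[0,0,0.175]}'; python3 -m crank '[{"gripper":0,"travel":[0,0,0],"twist":[0,0,0.175]},{"gripper":0,"travel":[0,0,0],"twist":[0,0,0.175]},{"gripper":0,"travel":[0,0,0],"twist":[0,0,0.175]},{"gripper":0,"travel":[0,0,0],"twist":[0,0,0.175]},{"gripper":0,"travel":[0,0,0],"twist":[0,0,0.175]},{"gripper":0,"travel":[0,0,0],"twist":[0,0,0.175]},{"gripper":0,"travel":[0,0,0],"twist":[0,0,0.175]},{"gripper":0,"travel":[0,0,0],"twist":[0,0,0]}]' 20
cat > go.py <<'E'
import sys
from h import *
from scipy.spatial.transform import Rotation as Ro
j=np.load("jig.npy"); o=bot.get_obs()
x,y,z=[float(v)/1000 for v in sys.argv[1:4]]
R=Ro.from_euler("xyz",o["tcp_rot"],degrees=True); d=jig2w(j,[[x,y,z]])[0]-o["ee_pos"]
print("t",o["time"],"jig",(w2jig(j,o["ee_pos"])*1000).round(1),"z",o["ee_pos"][2].round(4),"yaw in jig",o["tcp_rot"][2]-np.degrees(j[2]),"F",o["wrist_force"].round(1),"tool travel mm",(R.inv().apply(d)*1000).round(1))
E
python3 go.py -106 -18 100
```

```text
time: 1.1
ee_pos: [0.2069, 0.5095, 0.2309]
tcp_rot: [-180.0, 0.0, 87.8]
wrist_force: [-0.1, 0.1, 0.0]
opening: 0.0
grasp_force: 0.0
t 1.1 jig [-319.3  344.6] z 0.2309 yaw in jig 89.92206528125975 F [-0.1  0.1  0. ] tool travel mm [-362.2  213.8  131.1]
```

```bash
python3 -m crank '[{"gripper":0,"travel":[-36,21,0],"twist":[0,0,0]},{"gripper":0,"travel":[-36,21,0],"twist":[0,0,0]},{"gripper":0,"travel":[-36,21,0],"twist":[0,0,0]},{"gripper":0,"travel":[-36,21,0],"twist":[0,0,0]},{"gripper":0,"travel":[-36,21,0],"twist":[0,0,0]},{"gripper":0,"travel":[-36,21,0],"twist":[0,0,0]},{"gripper":0,"travel":[-36,21,20],"twist":[0,0,0]},{"gripper":0,"travel":[-36,21,30],"twist":[0,0,0]},{"gripper":0,"travel":[-36,21,30],"twist":[0,0,0]},{"gripper":0,"travel":[-36,21,30],"twist":[0,0,0]},{"gripper":0,"travel":[0,0,21],"twist":[0,0,0]},{"gripper":0,"travel":[0,0,0],"twist":[0,0,0]}]'; python3 go.py -106 -18 24
python3 - <<'E'
from h import *
import cv2
cv2.imwrite("pics/s1.png",bot.camera("side")[180:330,230:430,::-1].repeat(3,0).repeat(3,1))
E
```

```text
time: 2.6
ee_pos: [0.4015, 0.1407, 0.0989]
tcp_rot: [-179.8, 0.1, 87.8]
wrist_force: [0.3, -0.9, -0.1]
opening: -0.0
grasp_force: 0.0
t 2.6 jig [-111.   -16.6] z 0.0989 yaw in jig 89.9880227086237 F [ 0.3 -0.9 -0.1] tool travel mm [-1.3  5.2 74.9]
```

View pics/s1.png

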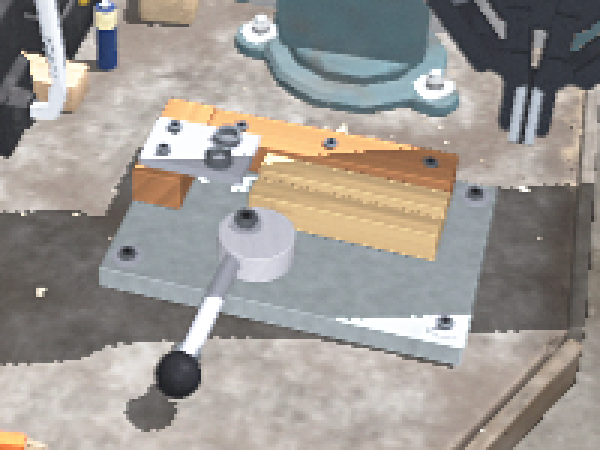

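The shut fingers (crop pixel ~(530,135)) are clear behind the rail's near end, and the lever is untouched. I'll lower them and start the push.

```bash
python3 -m crank '[{"gripper":0,"travel":[-2,0,25],"twist":[0,0,0]},{"gripper":0,"travel":[0,0,25],"twist":[0,0,0]},{"gripper":0,"travel":[0,0,20],"twist":[0,0,0]},{"gripper":0,"travel":[0,0,5],"twist":[0,0,0]},{"gripper":0,"travel":[0,4,0],"twist":[0,0,0]},{"gripper":0,"travel":[0,4,0],"twist":[0,0,0]},{"gripper":0,"travel":[0,4,0],"twist":[0,0,0]},{"gripper":0,"travel":[0,4,0],"twist":[0,0,0]},{"gripper":0,"travel":[0,4,0],"twist":[0,0,0]},{"gripper":0,"travel":[0,4,0],"twist":[0,0,0]},{"gripper":0,"travel":[0,4,0],"twist":[0,0,0]}]'; python3 go.py -52 -19 24
```

```text
time: 4.03
ee_pos: [0.4305, 0.1383, 0.0253]
tcp_rot: [-180.0, 0.0, 87.7]
wrist_force: [-0.9, 0.2, -0.4]
opening: 0.0003
grasp_force: 0.5
t 4.025 jig [-82. -18.] z 0.0253 yaw in jig 89.85223337493665 F [-0.9  0.2 -0.4] tool travel mm [-1.  30.   1.2]
```

```bash
python3 -m crank '[{"gripper":0,"travel":[0,3,0],"twist":[0,0,0]},{"gripper":0,"travel":[0,3,0],"twist":[0,0,0]},{"gripper":0,"travel":[0,3,0],"twist":[0,0,0]},{"gripper":0,"travel":[0,3,0],"twist":[0,0,0]},{"gripper":0,"travel":[0,3,0],"twist":[0,0,0]},{"gripper":0,"travel":[0,3,0],"twist":[0,0,0]},{"gripper":0,"travel":[0,3,0],"twist":[0,0,0]},{"gripper":0,"travel":[0,3,0],"twist":[0,0,0]}]'; python3 go.py -52 -19 24; python3 - <<'E'
from h import *
import cv2
cv2.imwrite("pics/s2.png",bot.camera("side")[180:330,230:430,::-1].repeat(3,0).repeat(3,1))
E
```

```text
time: 5.03
ee_pos: [0.4545, 0.1374, 0.0253]
tcp_rot: [-180.0, 0.0, 87.7]
wrist_force: [-2.1, 0.7, -0.1]
opening: 0.0003
grasp_force: 0.3
t 5.025 jig [-58. -18.] z 0.0253 yaw in jig 89.85136065118228 F [-2.1  0.7 -0.1] tool travel mm [-1.   6.   1.3]
```

View pics/s2.png

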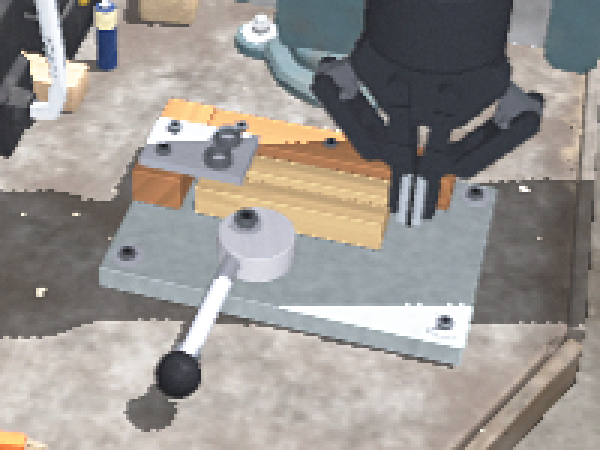

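The rail has slid under the plate: its left end is at crop pixel ~(195,200) and the stop face at ~(190,195). I'll finish gently until the force rises.

```bash
python3 -m crank '[{"gripper":0,"travel":[0,2,0],"twist":[0,0,0]},{"gripper":0,"travel":[0,2,0],"twist":[0,0,0]},{"gripper":0,"travel":[0,2,0],"twist":[0,0,0]},{"gripper":0,"travel":[0,1,0],"twist":[0,0,0]}]';python3 -m crank '[{"gripper":0,"travel":[0,1,0],"twist":[0,0,0]},{"gripper":0,"travel":[0,1,0],"twist":[0,0,0]}]'
```

```text
time: 5.58
ee_pos: [0.4614, 0.1371, 0.0253]
tcp_rot: [-180.0, 0.0, 87.7]
wrist_force: [-1.5, -1.0, 0.3]
opening: -0.0003
grasp_force: 0.3
time: 5.82
ee_pos: [0.4631, 0.137, 0.0252]
tcp_rot: [-180.0, -0.0, 87.7]
wrist_force: [-5.0, -0.1, 2.2]
opening: -0.0
grasp_force: 2.2
```

```bash
python3 go.py -50 -19 24; python3 -m crank '[{"gripper":0,"travel":[0,1,0],"twist":[0,0,0]},{"gripper":0,"travel":[0,1,0],"twist":[0,0,0]}]'
```

```text
t 5.825 jig [-49.4 -18. ] z 0.0252 yaw in jig 89.858124358804 F [-5.  -0.1  2.2] tool travel mm [-1.  -0.6  1.2]
time: 6.08
ee_pos: [0.4635, 0.137, 0.025]
tcp_rot: [-179.8, -0.0, 87.7]
wrist_force: [-13.8, 0.9, 7.7]
opening: 0.0002
grasp_force: 7.6
```

The force rise at TCP x = −49.4 matches the rail being home. I'll back off, raise, and move over to the lever's far side.

```bash
python3 -m crank '[{"gripper":0,"travel":[0,-5,0],"twist":[0,0,0]},{"gripper":0,"travel":[0,-7,0],"twist":[0,0,0]},{"gripper":0,"travel":[0,0,-35],"twist":[0,0,0]},{"gripper":0,"travel":[0,0,-40],"twist":[0,0,0]},{"gripper":0,"travel":[25,25,0],"twist":[0,0,0]},{"gripper":0,"travel":[25,25,0],"twist":[0,0,0]},{"gripper":0,"travel":[25,25,0],"twist":[0,0,0]},{"gripper":0,"travel":[25,25,0],"twist":[0,0,0]},{"gripper":0,"travel":[26,25,0],"twist":[0,0,0]},{"gripper":0,"travel":[0,0,0],"twist":[0,0,0]}]'; python3 go.py 65.5 109 21;python3 - <<'E'
from h import *
import cv2
cv2.imwrite("pics/t3.png",bot.camera("top")[180:310,180:340,::-1].repeat(4,0).repeat(4,1))
E
```

```text
time: 7.32
ee_pos: [0.584, 0.2596, 0.0992]
tcp_rot: [-180.0, 0.0, 87.8]
wrist_force: [-0.6, -0.4, 0.2]
opening: -0.0004
grasp_force: 0.0
t 7.325 jig [ 66.8 109. ] z 0.0992 yaw in jig 89.91185184767423 F [-0.6 -0.4  0.2] tool travel mm [ 0.  -1.3 78.2]
```

View pics/t3.png

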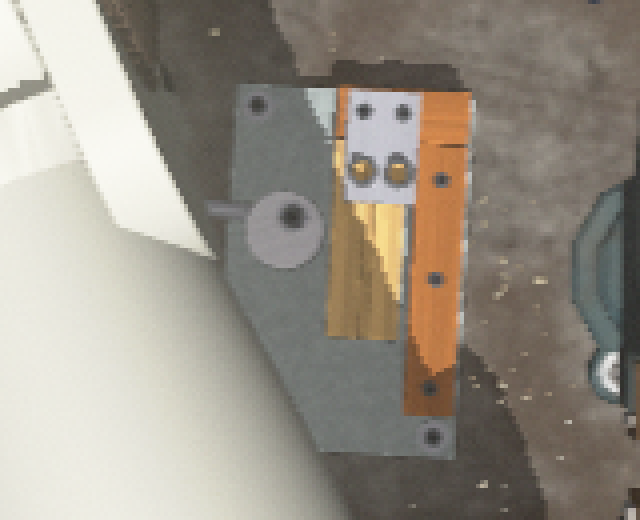

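The rail is home: the beech shows through both bushings and past the stop corner, and the lever is unmoved. I'll lower beside the bar and approach it.

```bash
python3 -m crank '[{"gripper":0,"travel":[0,0,25],"twist":[0,0,0]},{"gripper":0,"travel":[0,0,25],"twist":[0,0,0]},{"gripper":0,"travel":[0,0,22],"twist":[0,0,0]},{"gripper":0,"travel":[0,0,6],"twist":[0,0,0]},{"gripper":0,"travel":[0,-5,0],"twist":[0,0,0]},{"gripper":0,"travel":[0,-4,0],"twist":[0,0,0]},{"gripper":0,"travel":[0,-3,0],"twist":[0,0,0]},{"gripper":0,"travel":[0,-2,0],"twist":[0,0,0]}]'; python3 go.py 53.5 109 21
```

```text
time: 8.38
ee_pos: [0.5692, 0.259, 0.0229]
tcp_rot: [180.0, -0.0, 87.7]
wrist_force: [-0.3, -0.1, -0.1]
opening: -0.0
grasp_force: 0.0
t 8.375 jig [ 52.1 107.9] z 0.0229 yaw in jig 89.8601742645993 F [-0.3 -0.1 -0.1] tool travel mm [1.1 1.4 1.9]
```

```bash
python3 -m crank '[{"gripper":0,"travel":[0,-2,2],"twist":[0,0,0]},{"gripper":0,"travel":[1.5,-8.3,0],"twist":[0,0,-0.1]},{"gripper":0,"travel":[1.5,-8.3,0],"twist":[0,0,-0.1]},{"gripper":0,"travel":[1.5,-8.3,0],"twist":[0,0,-0.1]},{"gripper":0,"travel":[1.5,-8.3,0],"twist":[0,0,-0.1]}]'; cat > lv.py <<'E'
from h import *
j=np.load("jig.npy");o=bot.get_obs();p=w2jig(j,o["ee_pos"])*1000-[30,27]
a=np.radians(o["tcp_rot"][2])-j[2]; u=np.array([np.cos(a),np.sin(a)]);v=np.array([u[1],-u[0]])
print("t",o["time"],"r",p@u,"off",p@v,"tool-angle-1.2",a-1.2,"lever est",a-1.2+((p@v)-19.5)*-1/82,"push N",-v@o["wrist_force"][:2]@np.eye(1) if 0 else (o["wrist_force"][:2]@v).round(1),"F",o["wrist_force"].round(1),"z",o["ee_pos"][2])
E
python3 lv.py
```

```text
time: 9.0
ee_pos: [0.5342, 0.2619, 0.0205]
tcp_rot: [179.9, -0.0, 110.8]
wrist_force: [2.5, 2.3, -0.6]
opening: -0.0002
grasp_force: 1.5
t 9.0 r 80.96243854170872 off 20.173085704852298 tool-angle-1.2 0.7716484456306676 lever est 0.7634400833763713 push N 3.2 F [ 2.5  2.3 -0.6] z 0.020539865332923606
```

The bar is moving with the expected push of about 3 N.

```bash
python3 -m crank '[{"gripper":0,"travel":[1.5,-8.3,0],"twist":[0,0,-0.1]},{"gripper":0,"travel":[1.5,-8.3,0],"twist":[0,0,-0.1]},{"gripper":0,"travel":[1.5,-8.3,0],"twist":[0,0,-0.1]},{"gripper":0,"travel":[1.5,-8.3,0],"twist":[0,0,-0.1]},{"gripper":0,"travel":[1.5,-8.3,0],"twist":[0,0,-0.1]},{"gripper":0,"travel":[0.7,-4.1,0],"twist":[0,0,-0.05]}]'; python3 lv.py
```

```text
time: 9.75
ee_pos: [0.4918, 0.2438, 0.0206]
tcp_rot: [179.9, -0.0, 142.3]
wrist_force: [-0.0, 3.8, 0.8]
opening: 0.0001
grasp_force: 1.7
t 9.75 r 80.94037296103929 off 19.21805396227333 tool-angle-1.2 1.3210153496187906 lever est 1.3244537159325305 push N 3.1 F [-0.   3.8  0.8] z 0.02063401040992595
```

```bash
python3 -m crank '[{"gripper":0,"travel":[0.5,-2.5,0],"twist":[0,0,-0.03]},{"gripper":0,"travel":[0.5,-2.5,0],"twist":[0,0,-0.03]},{"gripper":0,"travel":[0.5,-2.5,0],"twist":[0,0,-0.03]},{"gripper":0,"travel":[0.5,-2.5,0],"twist":[0,0,-0.03]},{"gripper":0,"travel":[0.3,-1.7,0],"twist":[0,0,-0.02]}]'; python3 lv.py; python3 -m crank '[{"gripper":0,"travel":[0.3,-1.7,0],"twist":[0,0,-0.02]},{"gripper":0,"travel":[0.3,-1.7,0],"twist":[0,0,-0.02]}]'; python3 lv.py
```

```text
time: 10.38
ee_pos: [0.4832, 0.2347, 0.0204]
tcp_rot: [180.0, -0.0, 150.2]
wrist_force: [-0.5, 4.4, 3.0]
opening: 0.0001
grasp_force: 2.1
t 10.375 r 80.49428107215232 off 18.09298370690226 tool-angle-1.2 1.4595738221988699 lever est 1.4767325574805497 push N 3.7 F [-0.5  4.4  3. ] z 0.02036933820021299
time: 10.62
ee_pos: [0.4811, 0.2322, 0.0204]
tcp_rot: [180.0, -0.0, 152.5]
wrist_force: [-0.3, 5.5, 3.2]
opening: -0.0001
grasp_force: 3.1
t 10.625 r 80.45959031306012 off 18.0918698028206 tool-angle-1.2 1.4995058325986552 lever est 1.5166781520764527 push N 4.8 F [-0.3  5.5  3.2] z 0.02036265303717408
```

Gripping has begun. I'll go on in small steps and watch the force.

```bash
python3 -m crank '[{"gripper":0,"travel":[0.3,-1.7,0],"twist":[0,0,-0.02]},{"gripper":0,"travel":[0.3,-1.7,0],"twist":[0,0,-0.02]}]'; python3 lv.py; python3 -m crank '[{"gripper":0,"travel":[0.2,-1,0],"twist":[0,0,-0.01]},{"gripper":0,"travel":[0.2,-1,0],"twist":[0,0,-0.01]}]'; python3 lv.py
```

```text
time: 10.88
ee_pos: [0.4794, 0.2305, 0.0205]
tcp_rot: [179.8, -0.0, 154.8]
wrist_force: [1.6, 12.2, 1.1]
opening: -0.0002
grasp_force: 5.5
t 10.875 r 80.4521655039932 off 19.054983046369944 tool-angle-1.2 1.5400635648612526 lever est 1.5454906008811313 push N 11.8 F [ 1.6 12.2  1.1] z 0.020485792857986667
time: 11.12
ee_pos: [0.4785, 0.2295, 0.0205]
tcp_rot: [179.8, -0.0, 156.0]
wrist_force: [2.6, 15.8, -1.7]
opening: -0.0
grasp_force: 6.7
t 11.125 r 80.48732733849164 off 19.413096313942713 tool-angle-1.2 1.5601220473136117 lever est 1.5611818483630908 push N 15.6 F [ 2.6 15.8 -1.7] z 0.020520648051405986
```

```bash
python3 -m crank '[{"gripper":0,"travel":[0.2,-1,0],"twist":[0,0,-0.01]},{"gripper":0,"travel":[0.2,-1,0],"twist":[0,0,-0.01]},{"gripper":0,"travel":[0,0,0],"twist":[0,0,0]},{"gripper":0,"travel":[0,0,0],"twist":[0,0,0]}]'; python3 lv.py; python3 -m crank '[{"gripper":0,"travel":[0,3,0],"twist":[0,0,0]},{"gripper":0,"travel":[0,6,0],"twist":[0,0,0]},{"gripper":0,"travel":[0,8,0],"twist":[0,0,0]},{"gripper":0,"travel":[0,0,-30],"twist":[0,0,0]},{"gripper":0,"travel":[0,0,-50],"twist":[0,0,0]},{"gripper":0,"travel":[40,40,-50],"twist":[0,0,0]},{"gripper":0,"travel":[50,40,-20],"twist":[0,0,0]},{"gripper":0,"travel":[50,40,0],"twist":[0,0,0]},{"gripper":0,"travel":[0,0,0],"twist":[0,0,0]}]'; python3 lv.py
python3 - <<'E'
from h import *
import cv2
cv2.imwrite("pics/t4.png",bot.camera("top")[192:302,190:310,::-1].repeat(5,0).repeat(5,1))
cv2.imwrite("pics/s4.png",bot.camera("side")[::-1][::-1][:,:,::-1])
E
```

```text
time: 11.62
ee_pos: [0.4775, 0.2284, 0.0206]
tcp_rot: [179.7, -0.0, 157.1]
wrist_force: [4.0, 17.0, -2.3]
opening: 0.0002
grasp_force: 7.4
t 11.625 r 80.53006123057352 off 19.566031460424362 tool-angle-1.2 1.580071525837557 lever est 1.5792662641250648 push N 17.3 F [ 4.  17.  -2.3] z 0.020562633349526616
time: 12.75
ee_pos: [0.4056, 0.3957, 0.1599]
tcp_rot: [-180.0, -0.0, 157.3]
wrist_force: [0.8, 0.0, 0.7]
opening: 0.0004
grasp_force: 0.0
t 12.75 r 211.2961471388963 off 146.48537701970963 tool-angle-1.2 1.5831508649368853 lever est 0.03454870615993855 push N 0.3 F [0.8 0.  0.7] z 0.1598890508850476
```

View pics/t4.png

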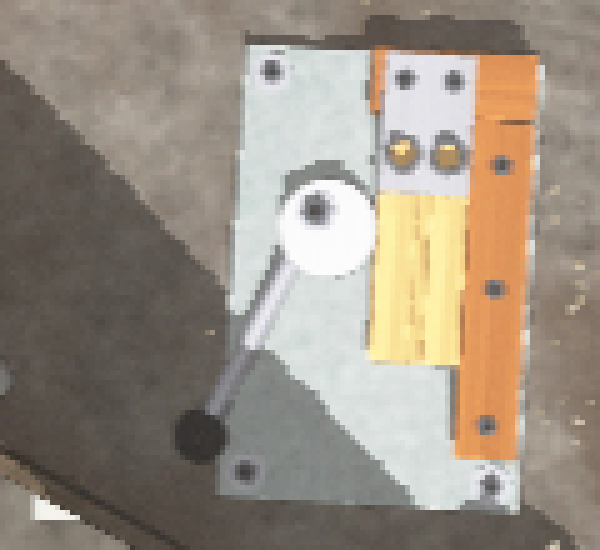

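View pics/s4.png

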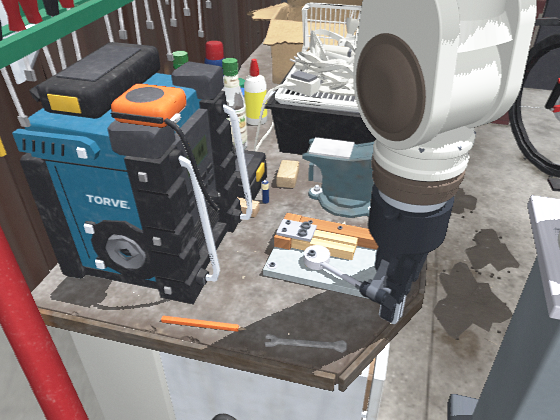

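The rail sits flush to the fence (crop near-end corners (369,360) and (460,364)). The cam is against it, the knob is at (201,435), and the bystanders are unmoved. A quick numeric check, then I'll hand in.

```bash
python3 - <<'E'
from h import *
T=bot.calibration("top");j=np.load("jig.npy")
tu=lambda p:(np.array(p)+.5)/5-.5+[190,192]
for p,z in (((369,360),.035),((460,364),.035),((374,195),.035),((201,435),.028)):
    q=w2jig(j,ray(T,tu(p),z));print(q.round(4))
d=q-[.03,.027];print(np.arctan2(d[1],d[0])-1.2,np.hypot(*d))
E
```

```text
[-0.0343  0.0001]
[-0.034  -0.0401]
[0.0386 0.0019]
[-0.0714  0.0729]
1.5166830383595398 0.11127839519808051
```

```bash
python3 -c "
from workcell import bot
print(bot.job_done())"
```

```text
the job is handed in; nothing more can be done
None
```

I've handed the job in: the rail is home against the end stop and square on the fence, and the cam lever is clamped at about 1.52 rad, with the other things on the bench untouched. The hand-in gave no verdict. The cam's grip wasn't measured directly; it rests on the 17 N push at the end and the final picture.

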